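Open the bifold guard gate and draw out the cast tray

TASK

Lift the red-knobbed latch bar out of its catch on the dust booth, fold the two-panel guard gate fully aside so that its panels lie flat against each other, then draw the blue tray all the way out with the plaster cast still standing on it. Do not disturb the bottle, the jar or the bowl beside the booth, and let go of everything at the end.

Things in the scene. Friction and masses are not known exactly. Their poses are not given: they have to be found in the camera images.
- booth: Fixed clear dust booth, 360 mm wide, 270 deep. Origin: bench level, middle of the gate's track line; own -x out of the front, +y to the gate's hinge side, z up (booth frame, mm below). Base 20 high. Posts 135 high: hinge post y 124 to 154, latch post y -177 to -123. Roof at z 170 to 180 covers x 120 to 270; x 0 to 118 behind the gate is open above, between side walls 100 high at y +-172
- gate (a joint): Turn b0 of the first panel about the hinge post, rad: 0 shut (0.1 play while latched), 1.35 folded fully aside (stop), panels then flat together pointing out of the front. Bifold of two equal panels 120 mm wide, 10 thick, z 28 to 125; 2nd panel's free edge runs along booth x = 0. Shut, it is bent out already: b = b0 + 0.20 is each panel's angle to the track. 1 to 3 N moves it; it stays where left
- latch (a joint): Turn of the steel latch bar about its pivot on the second panel, rad: 0 level in its catch (or at rest), grows as the knob end is lifted, stop 0.9. Out of the catch from 0.2; falls back by its weight, about 1 N at the knob, so keep it up until the gate has passed 0.35. Pivot: 105 mm from the free edge, 105 mm high; its axis is square to the panel
- knob (a point): Middle of the shank of the red thumb knob on the latch bar: round stub 16 mm in diameter, square to the second panel, pointing outwards, clear shank 22 mm to either side of this point, 24 mm disc at its outer end. When down: 105 mm high, 40 mm out from the panel's inner face, 45 mm from its free edge; always 60 mm from the pivot axis, towards the free edge
- post_hinge (a point): Point on the upright hinge line of gate and hinge post, 105 mm above the bench, booth (0, 120); on the panel's inner face; does not move
- fold_hinge (a point): Point on the upright hinge line between the two panels, on their inner faces, 105 mm high: booth (-120 sin b, 120 - 120 cos b) mm. It moves outwards as the gate folds
- free_edge (a point): Point on the second panel's free edge, inner face, 105 mm high: booth (0, 120 - 240 cos b) mm; the panel's outward normal is booth (-cos b, -sin b). The latch bar (14 high, 6 thick, on the outer face) runs 44 mm past it and ends in a nose 32 mm deep, dropped behind a brass catch on the latch post (booth x -6 to 24, y -173 to -139, top 96 high)
- tray (a joint): Draw of the tray along booth -x, m: 0 to 0.02 at the start, 0.14 fully out (stop). 1 to 2 N moves it; it stays where left. The gate blocks it until folded aside. Blue tray 186 by 140 mm, rim 20 mm high in front, on fixed slides: moves straight only
- tray_handle (a point): Middle of the tray's yellow bar handle: 76 mm long across the tray (booth y), 14 by 14 mm thick, 75 mm above the bench, on two thin posts 64 mm apart. With the tray at 0: booth x 45, y -40 mm. Can be pinched from above, fingers along booth x
- tray_floor (a point): Middle of the tray floor's upper side, 32 mm above the bench; with the tray at 0: booth x 107, y -40 mm
- cast: Loose plaster dental cast, cream, about 63 by 60 mm, 35 mm high, 0.14 kg, standing on the tray under the roof. Origin at the middle of its underside, z up
- bottle: White bottle with a blue cap, 60 mm diameter, 210 mm high, standing loose on the bench. Origin at the centre of its underside
- jar: Clear jar with a green lid, 68 mm diameter, 75 mm high, standing loose. Origin at the centre of its underside
- bowl: Green mixing bowl, 100 mm diameter, 55 mm high, standing loose. Origin at the centre of its underside
Not all that is in view belongs to the job. What is shaped like the cast but purple or yellow is not meant.

How it is judged:
By the outcome, as a careful person would: the job done as asked, in the order asked, and still so for the second after the job is handed in, with the robot touching nothing.
It also fails if it takes over 51 s, if anything falls off the work surface, if the arm or the gripper's body presses on something with over 40 N, if the wrist force passes 120 N, or if a joint passes its speed limit or range.

ROBOT

A 6-joint arm with a two-finger parallel gripper is mounted at the origin on the work surface. World frame = base frame: x ahead of the robot, y to its left, z up, the work surface at z = 0. Lengths are in m, angles in rad, forces in N, time in s.
With the tool pointing down it reaches from about 0.35 to 0.775 m from the base axis. Payload 5.5 kg.
Tool frame: the origin (TCP) lies at the very end of the fingers, on their centre line; the grasp point (between the pads) lies env.grasp_offset behind it (env.grasp_offset is the distance from the TCP to the grasp point, in m); x points along the fingers, y is the direction in which the jaws open and shut, and the axes are right-handed (so a half turn about x gives the same grasp; the last joint's range is limited). The gripper opens to 85 mm and grips with 20 to 120 N. Pads are 22 mm wide; open, the fingers measure 114 mm over their backs; the gripper's body (76 mm by 85 mm) begins 54 mm behind the grasp point. The pads swing forward as they close: fully open they stand 13 mm farther back than shut.
Start: joints at [1, 0.313, 0.046, 1.304, 0, 1.431], TCP at [0.24, 0.522, 0.231] pointing down, gripper open.
Joint ranges: [-2.76, 2.76], [-0.86, 1.69], [-1.03, 1.26], [-2.2, 2.34], [-1.47, 1.5], [-3.14, 3.14]. Speed limits (rad/s): [2.57, 2.57, 3.14, 3.14, 3.14, 3.14].

INTERFACE

Orientations are given as a unit quaternion [w, x, y, z].
In Python, from workcell import get_state, viewer, job, env gives the robot as it stands.
- The arm moves only by the tool send_rows, never from a script. Its argument "plan" is a list of rows, each a list of 6 numbers: the shift along the tool's x, y, z in mm, then the turn, a rotation vector about the tool's x, y, z in degrees. A call has exactly 10 rows; each row is the pose to reach, as a shift and turn from the pose commanded when the call began, along the tool's axes at that moment; what a row does not reach only later rows make up. A row lasts 1/8 s, in which the tool goes at most 62.5 mm and 10.7 degrees, less where a joint would pass 70% of its speed; a pose out of reach is approached as far as the arm can. A call with a gripper value outside its range is refused whole. "claw" is the finger opening in mm, from 0 to 85.4, set as the call begins (left out, the last holds). The fingers move at their own pace and stop on an object; "newtons" is the grip in N (left out, the last holds). Time passes only in rows, so rows that repeat a pose let the fingers close, or fill a call up. It gives the time, the measured TCP pose, the force and the opening at its end, in the units of the state.
- get_state(): the state, without advancing time (a new reading comes with each control period).
- viewer.read_camera(name): name is "side" or "top" or "wrist"; returns a dict with "frame" (420x560x3 uint8, blue, green, red), "mtx" (3x3 intrinsics, pixels), "k1" (the pictures are not rectified: a ray, as slopes to the right and down, at radius r is drawn at 1 + k1 r^2 times it, then the intrinsics apply), "rvec" (rotation vector, rad) and "tvec" (3), from world to camera coordinates, as OpenCV has them. Camera axes: x right, y down, z forward; pixel columns grow to the right and rows downward; lengths in m; the calibration is good to about 2 mm. A picture is of the moment at which its call begins. There is no depth.
- job.hand_in(): hands the job in, once; it reports no verdict.
The state is a dict: "clock": time; "joint_pos": joint angles; "qvel": joint speeds; "tau": joint torques, N m; "tcp_pos": TCP position; "orientation": TCP orientation; "wrist_force": force on the tool from outside, world axes, zero at the start; "ft_torque": the same for the moment, N m; "finger_gap": finger opening in m.
Only numpy, scipy, OpenCV 4.12 (cv2) and the standard library are available. Lean on these libraries where they do the work, as an engineer would, in place of code of your own. Each camera call takes 0.05 s, during which the arm holds its last target.

## Working session

There is one attempt and no reset: what is moved stays moved. The work goes in short steps, Python scripts to look and compute and a tool call to move; the robot and the scene stay as the last step left them, time stands still between calls to the robot, and variables do not carry over. Pictures are saved under pics/ and viewed, and the job is handed in when it is done.

Besides the shell and the picture viewer there is one more tool, called after "Request:" as name(argument=value, ...), one argument or row to a line, values as JSON. send_rows: Moves the arm, as the interface text tells. Its arguments: {"type":"object","properties":{"plan":{"type":"array"},"claw":{"type":"number"},"newtons":{"type":"number"}},"required":["plan"]}

```bash
mkdir -p pics; ls
python3 - <<'E'
from workcell import get_state, viewer, job, env
import cv2,json
print(env.grasp_offset); print(get_state())
for n in ["side","top","wrist"]:
    r=viewer.read_camera(n); cv2.imwrite(f"pics/{n}0.png",r["frame"]); print(n,r["mtx"].tolist(),r["k1"],r["rvec"],r["tvec"])
E
```

```text
pics
0.0187
{'clock': 0.0, 'joint_pos': array([1.00037293e+00, 3.13977709e-01, 4.49507060e-02, 1.30360822e+00,
       1.34206489e-05, 1.43123555e+00]), 'qvel': array([ 0.00278962,  0.00182298, -0.00064561, -0.00128732, -0.00013175,
        0.00120072]), 'tau': array([ 8.70808049e-05, -4.80629826e+01,  2.98531544e+01,  1.94674870e-02,
       -1.29602954e-04, -2.77584599e-05]), 'tcp_pos': array([0.23984819, 0.52200677, 0.23041023]), 'orientation': array([ 0.69053078,  0.15054934,  0.69099164, -0.15176526]), 'wrist_force': array([0.18101271, 0.11977746, 0.31082863]), 'ft_torque': array([-0.00042582, -0.01985847, -0.00185119]), 'finger_gap': 0.08558628634601535}
side [[438.28449551517053, 0.0, 280.7610658655895], [0.0, 438.28449551517053, 209.24193814660543], [0.0, 0.0, 1.0]] -0.013153865000198798 [ 2.38615248 -0.20193704  0.07957506] [-0.58675874  0.18944047  0.9037105 ]
top [[480.7402484881227, 0.0, 280.1850747464552], [0.0, 480.7402484881227, 199.75847325544382], [0.0, 0.0, 1.0]] 0.02245338460310975 [ 2.14015311 -2.15198013  0.17646093] [0.08818863 0.63562927 1.18062268]
wrist [[292.2203385510965, 0.0, 277.42554712280696], [0.0, 292.2203385510965, 210.4870995162991], [0.0, 0.0, 1.0]] -0.057146279995810956 [-2.39785201 -1.53863676 -0.2566346 ] [-0.5742854  -0.04279774  0.38207957]
```

View pics/side0.png

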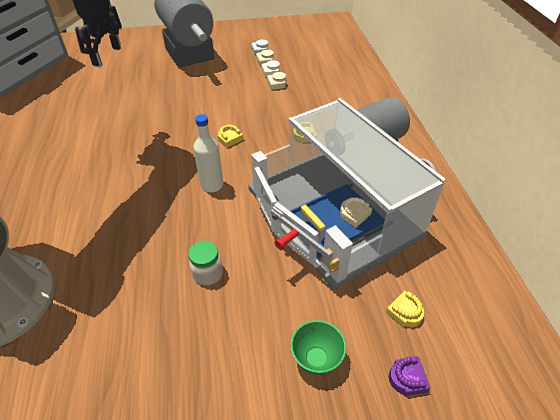

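View pics/top0.png

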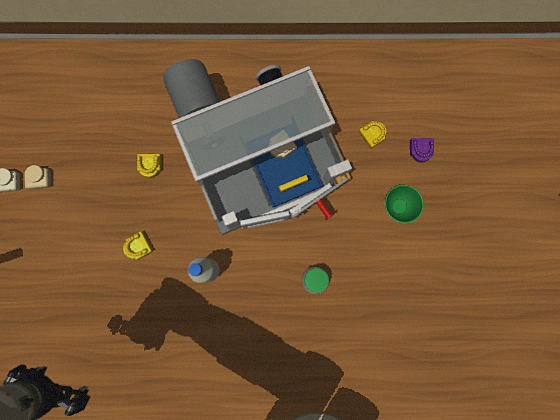

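View pics/wrist0.png

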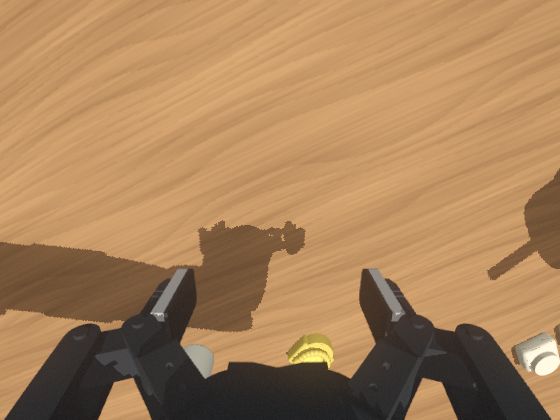

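Run:
```python
import cv2
t=cv2.imread("pics/top0.png");s=cv2.imread("pics/side0.png")
cv2.imwrite("pics/topc.png",cv2.resize(t[55:240,160:400],None,fx=3.3,fy=3.2,interpolation=cv2.INTER_CUBIC)[:600,:800])
cv2.imwrite("pics/sidec.png",cv2.resize(s[95:295,240:450],None,fx=3,fy=3,interpolation=cv2.INTER_CUBIC))
```

```text
(no output)
```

View pics/topc.png

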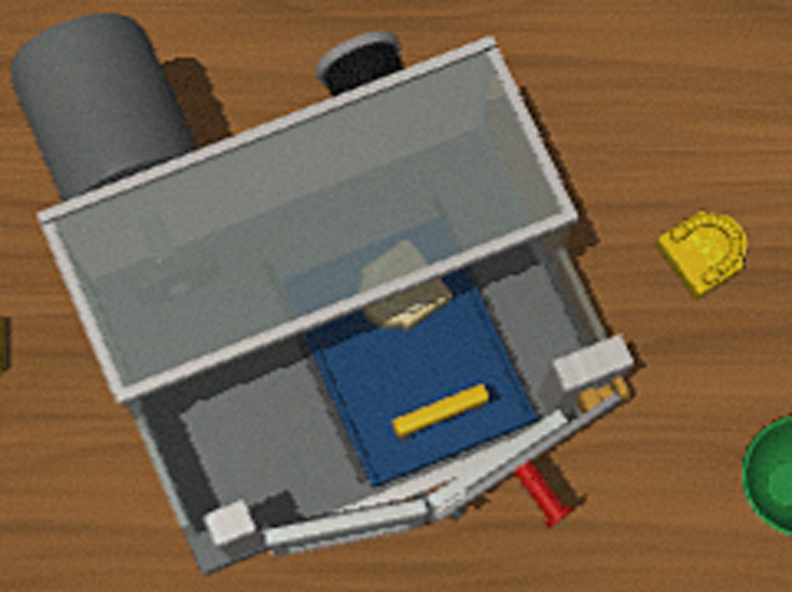

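View pics/sidec.png

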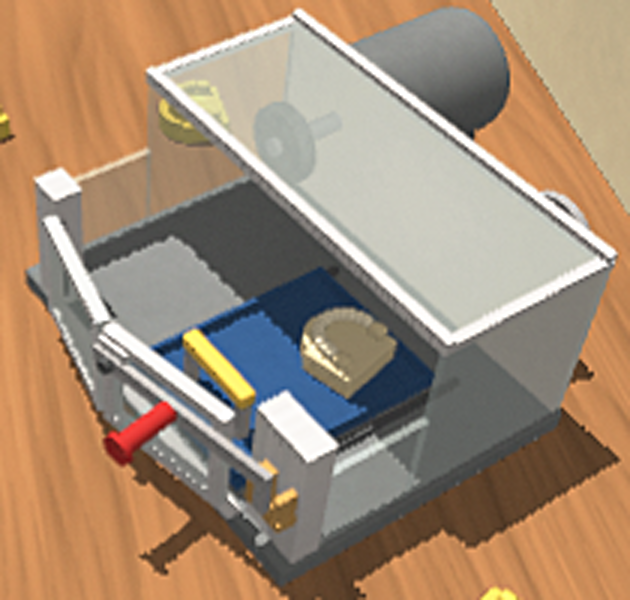

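```bash
cat > h.py <<'E'
import numpy as np, cv2
from scipy.optimize import least_squares
from scipy.spatial.transform import Rotation as R
from workcell import get_state, viewer, job, env
def dist(r): return np.array([r["k1"],0,0,0,0.])
def proj(r,P): return cv2.projectPoints(np.asarray(P,float).reshape(-1,1,3),np.array(r["rvec"],float),np.array(r["tvec"],float),r["mtx"],dist(r))[0].reshape(-1,2)
def ray(r,uv):
    n=cv2.undistortPoints(np.array([[uv]],float),r["mtx"],dist(r))[0,0]
    M=cv2.Rodrigues(np.array(r["rvec"],float))[0]; t=np.array(r["tvec"],float).ravel()
    d=M.T@np.array([n[0],n[1],1]); return -M.T@t,d/np.linalg.norm(d)
def onz(r,uv,z):
    o,d=ray(r,uv); return o+d*(z-o[2])/d[2]
def tri(*ru):
    A=np.zeros((3,3));b=np.zeros(3)
    for r,u in ru:
        o,d=ray(r,u);Q=np.eye(3)-np.outer(d,d);A+=Q;b+=Q@o
    return np.linalg.solve(A,b)
def b2w(p,B):  # B= x,y,yaw (m), p booth mm
    p=np.atleast_2d(p)/1000.; c,s=np.cos(B[2]),np.sin(B[2])
    return np.c_[B[0]+c*p[:,0]-s*p[:,1],B[1]+s*p[:,0]+c*p[:,1],p[:,2]]
def w2b(P,B):
    P=np.atleast_2d(P);c,s=np.cos(B[2]),np.sin(B[2]);d=P[:,:2]-B[:2]
    return np.c_[c*d[:,0]+s*d[:,1],-s*d[:,0]+c*d[:,1],P[:,2]]*1000
E
python3 - <<'E'
from h import *
T=viewer.read_camera("top");S=viewer.read_camera("side")
C=np.array([[270,180,180],[270,-180,180],[120,-180,180],[120,180,180.]])
ut=np.array([[171.8,121.9],[310,67.2],[334.8,122.5],[197,180.3]]);us=np.array([[339,98.3],[445,181],[390,210],[289.3,119]])
f=lambda B:np.r_[(proj(T,b2w(C,B))-ut).ravel(),(proj(S,b2w(C,B))-us).ravel()]
B0=onz(T,(285,195),.1); s=least_squares(f,[B0[0],B0[1],.4]);B=s.x
print(B,np.round(s.fun,1)); np.save("B.npy",B)
def red(r):
    h=cv2.cvtColor(r["frame"],cv2.COLOR_BGR2HSV);m=((h[...,0]<6)|(h[...,0]>174))&(h[...,1]>190)&(h[...,2]>60)
    n,l,st,c=cv2.connectedComponentsWithStats(m.astype('uint8'));i=1+np.argmax(st[1:,4]);return st[i],c[i]
print(red(T),red(S)); k=tri((T,red(T)[1]),(S,red(S)[1]));print("knob",k,w2b(k,B))
b=.2
for b in (.2,.25,.3):
  fe=np.array([0,120-240*np.cos(b)]);al=np.array([-np.sin(b),np.cos(b)]) # along toward fold (fold - free)
  al=np.array([-120*np.sin(b),120*np.cos(b)])/120; n=np.array([-np.cos(b),-np.sin(b)])
  kp=fe+45*al+40*n; P=b2w([*kp,105],B); print(b,kp,P,proj(T,P),proj(S,P))
def yel(r,box):
    x0,y0,x1,y1=box
    h=cv2.cvtColor(r["frame"],cv2.COLOR_BGR2HSV);m=np.zeros(h.shape[:2],'uint8');q=(h[...,0]>20)&(h[...,0]<32)&(h[...,1]>190)&(h[...,2]>90);m[y0:y1,x0:x1]=q[y0:y1,x0:x1]
    n,l,st,c=cv2.connectedComponentsWithStats(m);i=1+np.argmax(st[1:,4]);return c[i]
a=yel(T,(270,165,315,200));c=yel(S,(295,200,330,232));p=tri((T,a),(S,c));print("handle",a,c,p,w2b(p,B))
for nm,uv,z in(("bottlecap",(195,269),.21),("jar",(316,281),.075),("bowl",(404,203),.055)):
  p=onz(T,uv,z);print(nm,p,w2b(p,B))
E
```

```text
[0.61871859 0.07136517 0.39506128] [-1.7  0.8  1.7 -1.1  2.5 -0.3 -3.3  0.7 -0.9 -0.5  1.6  1.1  0.8  1.2
 -1.6 -2.3]
(array([316, 200,  17,  20, 116], dtype=int32), array([323.74137931, 208.81896552])) (array([275, 229,  23,  21, 178], dtype=int32), array([285.68539326, 238.94382022]))
knob [ 0.60323167 -0.02061855  0.10368075] [[-49.69530299 -78.93811336 103.68074894]]
0.2 [-48.142783   -79.05975591] [[ 0.60471142 -0.02013331  0.105     ]] [[323.57738581 208.75332794]] [[287.09273371 238.10054197]]
0.25 [-49.88967503 -78.8340806 ] [[ 0.60301223 -0.02059734  0.105     ]] [[323.78214216 209.44479019]] [[286.30286125 238.38753528]]
0.3 [-51.51186886 -78.11142365] [[ 0.60123686 -0.02055467  0.105     ]] [[323.77939203 210.1686283 ]] [[285.43064555 238.48658443]]
handle [293.24342105 182.85526316] [323.66666667 227.        ] [0.69177709 0.04949516 0.03930265] [[ 59.014019   -48.30306671  39.30265079]]
bottlecap [0.46043548 0.27158582 0.21      ] [[-69.03316489 245.71583901 210.        ]]
jar [ 0.43122145 -0.00106853  0.075     ] [[-200.93197551    5.30669781   75.        ]]
bowl [ 0.62527059 -0.23011489  0.055     ] [[-109.98172791 -280.77957878   55.        ]]
```

Run:
```python
from h import *
T=viewer.read_camera("top");S=viewer.read_camera("side")
ut=np.array([[171.8,121.9],[310,67.2],[334.8,122.5],[197,180.3]]);us=np.array([[339,98.3],[445,181],[390,210],[289.3,119]])
def f(B):
  w=B[3]; C=np.array([[270,w,180],[270,-w,180],[120,-w,180],[120,w,180.]])
  return np.r_[(proj(T,b2w(C,B))-ut).ravel(),(proj(S,b2w(C,B))-us).ravel()]
s=least_squares(f,[.61,.07,.4,180]);B=s.x;print(B,np.round(s.fun,1)); np.save("B.npy",B)
k=tri((T,(323.74,208.82)),(S,(285.69,238.94)));print("knob",k,w2b(k,B))
# top of posts, handle check
a=onz(T,(293.24,182.85),.082);print("handle",a,w2b(a,B))
a=onz(T,(231,219),.135);print("hingepost",w2b(a,B)); a=onz(T,(340,169.5),.135);print("latchpost",w2b(a,B))
q=get_state()["orientation"];M=R.from_quat(np.r_[q[1:],q[0]]).as_matrix();print(M, get_state()["joint_pos"])
v=S.copy()["frame"].copy()
for p in [(0,120,105),(0,120-240*np.cos(.2),105),(-120*np.sin(.2),120-120*np.cos(.2),105),(45,-40,82),(0,0,0),(0,154,135),(0,-177,135),(0,180,20),(0,-180,20)]:
  for r,i in((T,0),(S,1)):
    u=proj(r,b2w(p,B))[0];cv2.circle(r["frame"],(int(round(u[0])),int(round(u[1]))),1,(255,0,255),-1)
cv2.imwrite("pics/ov.png",np.hstack([cv2.resize(T["frame"][120:240,190:360],None,fx=2.4,fy=2.4,interpolation=0),cv2.resize(S["frame"][150:295,245:400],None,fx=2,fy=1.986,interpolation=0)[:288]]))
```

```text
[6.19316230e-01 6.96653973e-02 3.99837266e-01 1.74749542e+02] [ 0.7  0.2 -0.3 -0.6  0.8  0.  -0.5 -0.1  0.3  0.7  0.1 -0.4 -0.3 -0.2
 -0.5 -0.8]
knob [ 0.60323516 -0.02061482  0.10368554] [[-49.9559084  -76.89945408 103.68553706]]
handle [0.67355416 0.0521294  0.082     ] [[ 43.13366755 -37.26594818  82.        ]]
hingepost [[ 12.80469866 138.09229774 135.        ]]
latchpost [[  20.33146302 -147.64614499  135.        ]]
[[-1.84564215e-04  4.17584647e-01  9.08638007e-01]
 [-2.95405628e-04  9.08637960e-01 -4.17584686e-01]
 [-9.99999939e-01 -3.45487971e-04 -4.43451974e-05]] [ 1.00039187e+00  3.13381277e-01  4.58370178e-02  1.30360037e+00
 -4.16642200e-06  1.43117739e+00]
```

View pics/ov.png

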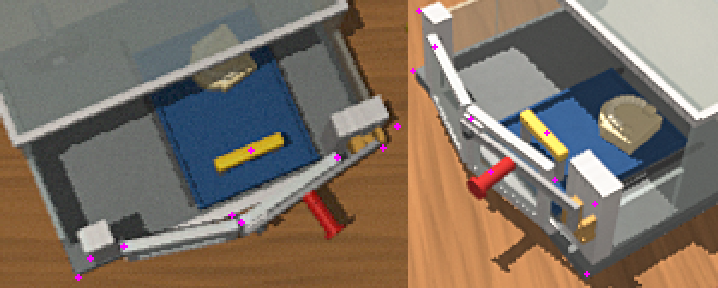

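```bash
cat >> h.py <<'E'
B=None
try:
    B=np.load("B.npy")[:3].copy(); B[:2]+=1.5e-3*np.array([-np.sin(B[2]),np.cos(B[2])])
except Exception: pass
def M_yaw(a): # tool x down, tool y at world yaw a(deg)
    a=np.radians(a);y=np.array([np.cos(a),np.sin(a),0]);x=np.array([0,0,-1.]);return np.c_[x,y,np.cross(x,y)]
def rows(p0,M0,wps): # wps: x,y,z(m),yaw deg
    for w in wps:
        d=M0.T@(np.array(w[:3])-p0)*1000; rv=R.from_matrix(M0.T@M_yaw(w[3])).as_rotvec(degrees=True)
        print(np.round(d,1).tolist()+np.round(rv,1).tolist())
def cur():
    s=get_state();q=s["orientation"];return np.array(s["tcp_pos"]),R.from_quat(np.r_[q[1:],q[0]]).as_matrix(),s
def knob(b,l=0.):
    r=60*np.cos(l) # along from pivot toward free edge; pivot 105 from edge
    d=105-r; return np.array([-np.sin(b)*d-40*np.cos(b),120-240*np.cos(b)+np.cos(b)*d-40*np.sin(b),105+60*np.sin(l)])
def yawb(b): return np.degrees(B[2]+b)-90 # tool y along -? (al angle - 180)
E
python3 - <<'E'
from h import *
p,M,s=cur();K=b2w(knob(.22),B)[0];print(p,K,yawb(.22))
rows(p,M,[(*K[:2],.30,yawb(.22)),(*K[:2],.088,yawb(.22))])
E
```

```text
[0.24008252 0.52238222 0.23111225] [ 0.60449323 -0.02076681  0.105     ] -54.48594068560705
[-68.8, -341.4, 557.9, 119.8, 0.0, 0.0]
[143.2, -341.3, 557.9, 119.8, 0.0, 0.0]
```

Request:
send_rows(
  plan=[
    [-50, 0, 0, 0, 0, 0],
    [-90, -10, 15, 8, 0, 0],
    [-90, -34, 55, 17, 0, 0],
    [-90, -58, 95, 26, 0, 0],
    [-90, -84, 137, 35, 0, 0],
    [-90, -110, 180, 44, 0, 0],
    [-90, -136, 222, 53, 0, 0],
    [-90, -162, 265, 62, 0, 0],
    [-90, -188, 307, 71, 0, 0],
    [-90, -214, 350, 80, 0, 0],
  ],
  claw=55,
)

```text
clock: 1.6
tcp_pos: [0.4695, 0.1805, 0.3215]
orientation: [0.431, 0.561, 0.431, -0.561]
wrist_force: [0.8, 0.8, 0.5]
finger_gap: 0.055
```

Run:
```python
from h import *
p,M,s=cur();K=b2w(knob(.22),B)[0];print(s["clock"],p,s["joint_pos"],s["finger_gap"])
rows(p,M,[(*K[:2],.30,yawb(.22)),(*K[:2],.16,yawb(.22)),(*K[:2],.088,yawb(.22))])
```

```text
1.6 [0.46949623 0.18045801 0.3215008 ] [2.07123684e-01 1.61535353e-01 6.83408475e-02 1.47696069e+00
 1.69897205e-04 2.03934162e+00] 0.05501631720837022
[21.5, 182.4, 159.5, 39.5, -0.0, -0.0]
[161.5, 182.3, 159.6, 39.5, -0.0, -0.0]
[233.5, 182.3, 159.6, 39.5, -0.0, -0.0]
```

Request:
send_rows(
  plan=[
    [0, 28, 25, 6, 0, 0],
    [0, 62, 54, 13, 0, 0],
    [0, 96, 84, 20, 0, 0],
    [0, 130, 114, 28, 0, 0],
    [5, 160, 140, 35, 0, 0],
    [20, 178, 156, 39.5, 0, 0],
    [60, 182, 159.5, 39.5, 0, 0],
    [110, 182, 159.5, 39.5, 0, 0],
    [150, 182, 159.5, 39.5, 0, 0],
    [150, 182, 159.5, 39.5, 0, 0],
  ],
)

```text
clock: 2.85
tcp_pos: [0.6017, -0.0181, 0.1679]
orientation: [-0.216, -0.671, -0.219, 0.675]
wrist_force: [0.2, 0.5, 0.7]
finger_gap: 0.0551
```

Run:
```python
from h import *
p,M,s=cur();K=b2w(knob(.22),B)[0];print(s["clock"],p,s["joint_pos"],s["finger_gap"])
rows(p,M,[(*K[:2],.088,yawb(.22))])
T=viewer.read_camera("top");S=viewer.read_camera("side");W=viewer.read_camera("wrist")
cv2.imwrite("pics/a.png",np.hstack([cv2.resize(S["frame"][100:300,220:420],(400,400)),cv2.resize(W["frame"][:,40:460],(400,400))]))
```

```text
2.85 [ 0.60173029 -0.01814462  0.16785725] [-1.63484022e-01  3.95559538e-01  8.42170895e-03  1.19118511e+00
  1.09889696e-04  2.35307338e+00] 0.055098095482390766
[79.8, 4.2, -1.1, 0.3, 0.3, 0.3]
```

View pics/a.png

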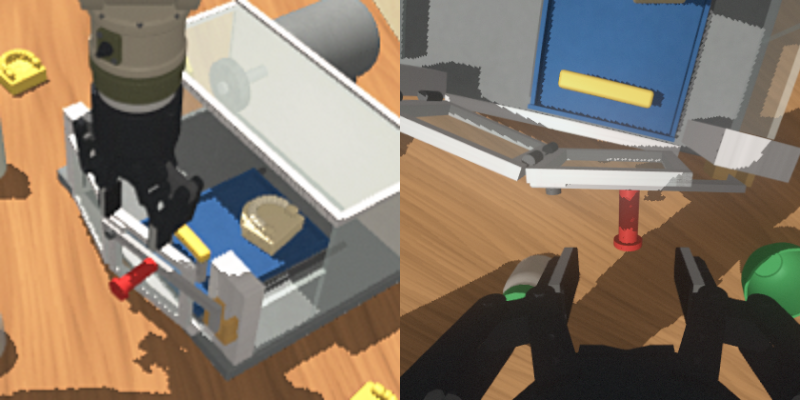

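Run:
```python
from h import *
W=viewer.read_camera("wrist");p,M,s=cur();K=b2w(knob(.22),B)[0]
h=cv2.cvtColor(W["frame"],cv2.COLOR_BGR2HSV);m=((h[...,0]<6)|(h[...,0]>174))&(h[...,1]>150)&(h[...,2]>60)
n,l,st,c=cv2.connectedComponentsWithStats(m.astype('uint8'));i=1+np.argmax(st[1:,4]);print(st[i],c[i])
x,y,w,hh=st[i][:4]
for uv in((c[i][0],y),(c[i][0],y+hh),c[i]):
    P=onz(W,uv,.105);print(w2b(P,B),M.T@(P-K)*1000)
print(w2b(K,B)); print(p,s["clock"],s["joint_pos"]);rows(p,M,[(*K[:2],.088,yawb(.22))])
```

```text
[264 224  29  40 823] [278.17132442 246.08869988]
[[-46.98873517 -77.9544132  105.        ]] [ 0.00428801 -0.63022421 -2.06045618]
[[-81.43017833 -85.90771589 105.        ]] [-0.09933219 -0.57533908 33.2871644 ]
[[-65.56318998 -82.24350778 105.        ]] [-0.05159526 -0.60078438 17.00266828]
[[-48.85623101 -79.02918754 105.        ]]
[ 0.6059627  -0.01870589  0.17383734] 3.05 [-1.63260600e-01  3.91174652e-01  1.68039954e-02  1.19237418e+00
  1.12546839e-04  2.35309931e+00]
[85.8, 0.6, 2.6, 0.3, -0.2, -0.2]
```

Request:
send_rows(
  plan=[
    [20, 1, 1, 0, 0, 0],
    [45, 1, 1, 0, 0, 0],
    [65, 1, 1, 0, 0, 0],
    [78, 1, 1, 0, 0, 0],
    [83, 1, 1, 0, 0, 0],
    [83, 1, 1, 0, 0, 0],
    [83, 1, 1, 0, 0, 0],
    [83, 1, 1, 0, 0, 0],
    [83, 1, 1, 0, 0, 0],
    [83, 1, 1, 0, 0, 0],
  ],
)

```text
clock: 4.3
tcp_pos: [0.6043, -0.0199, 0.0884]
orientation: [0.217, 0.673, 0.217, -0.673]
wrist_force: [-0.4, -0.1, 0.4]
finger_gap: 0.055
```

Run:
```python
from h import *
p,M,s=cur();print(s["clock"],p,s["joint_pos"],s["finger_gap"],s["wrist_force"],w2b(p,B))
S=viewer.read_camera("side");W=viewer.read_camera("wrist")
cv2.imwrite("pics/b.png",np.hstack([cv2.resize(S["frame"][130:300,230:400],(400,400)),cv2.resize(W["frame"][:,70:490],(400,400))]))
```

```text
4.3 [ 0.60425081 -0.01994798  0.08841561] [-1.65772635e-01  4.45466484e-01 -1.18708961e-01  1.00644352e+00
  1.18542479e-04  2.35074264e+00] 0.0550475576373781 [-0.44871087 -0.14517943  0.40771489] [[-48.76078031 -78.18057073  88.41560673]]
```

View pics/b.png

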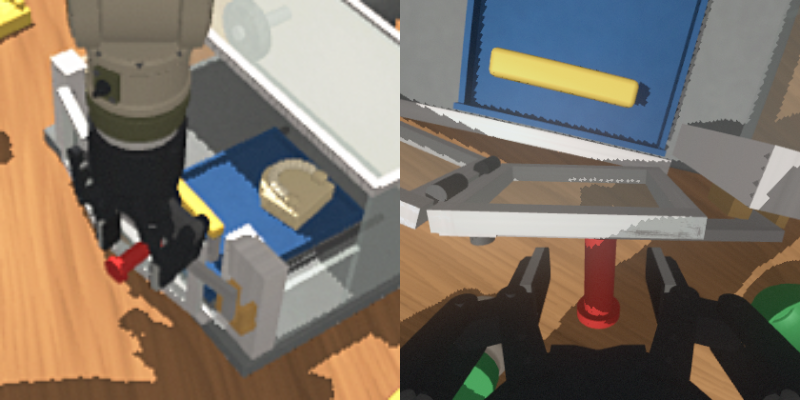

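Request:
send_rows(
  plan=[
    [0, 0, 0, 0, 0, 0],
    [0, 0, 0, 0, 0, 0],
    [0, 0, 0, 0, 0, 0],
    [0, 0, 0, 0, 0, 0],
    [0, 0, 0, 0, 0, 0],
    [0, 0, 0, 0, 0, 0],
    [0, 0, 0, 0, 0, 0],
    [0, 0, 0, 0, 0, 0],
    [0, 0, 0, 0, 0, 0],
    [0, 0, 0, 0, 0, 0],
  ],
  claw=0,
  newtons=25,
)

```text
clock: 5.65
tcp_pos: [0.6047, -0.0206, 0.0885]
orientation: [0.218, 0.673, 0.217, -0.673]
wrist_force: [2.7, -5.2, 0.0]
finger_gap: 0.0149
```

Run:
```python
from h import *
p,M,s=cur();print(s["clock"],p,s["finger_gap"],s["wrist_force"],s["ft_torque"],w2b(p,B))
p0=np.array([.6041,-.0205,.088]);M0=M_yaw(-54.2)
off=p0-b2w(knob(.22),B)[0]; yo=-54.2-yawb(.22)
def wp(b,l): return (*(b2w(knob(b,l),B)[0]+off),yawb(b)+yo)
rows(p0,M0,[wp(.22,l) for l in (.1,.2,.3,.38,.42)])
print()
b=.22
rows(p0,M0,[wp(.22+.06*i,.42) for i in range(1,11)])
```

```text
5.65 [ 0.60469934 -0.02057619  0.08849824] 0.014899101483039901 [ 2.6728359  -5.18676564  0.02945106] [-0.95868414 -0.34749391 -0.21182031] [[-48.5921712  -78.93382957  88.49824032]]
[-6.0, -0.3, -0.0, 0.0, 0.0, 0.0]
[-11.9, -1.2, -0.0, 0.0, 0.0, 0.0]
[-17.7, -2.7, -0.0, 0.0, 0.0, 0.0]
[-22.3, -4.3, -0.0, 0.0, 0.0, 0.0]
[-24.5, -5.2, -0.0, 0.0, 0.0, 0.0]

[-24.5, -6.2, 2.1, -3.4, 0.0, 0.0]
[-24.5, -7.8, 3.9, -6.9, 0.0, 0.0]
[-24.5, -10.1, 5.4, -10.3, 0.0, 0.0]
[-24.5, -13.0, 6.5, -13.8, 0.0, 0.0]
[-24.5, -16.5, 7.3, -17.2, 0.0, 0.0]
[-24.5, -20.6, 7.7, -20.6, 0.0, 0.0]
[-24.5, -25.3, 7.8, -24.1, 0.0, 0.0]
[-24.5, -30.5, 7.5, -27.5, 0.0, 0.0]
[-24.5, -36.3, 6.8, -30.9, 0.0, 0.0]
[-24.5, -42.7, 5.8, -34.4, 0.0, 0.0]
```

Request:
send_rows(
  plan=[
    [-3, 0, 0, 0, 0, 0],
    [-6, -0.3, 0, 0, 0, 0],
    [-9, -0.8, 0, 0, 0, 0],
    [-12, -1.2, 0, 0, 0, 0],
    [-15, -2, 0, 0, 0, 0],
    [-18, -2.7, 0, 0, 0, 0],
    [-21, -3.8, 0, 0, 0, 0],
    [-24.5, -5, 0, 0, 0, 0],
    [-24.5, -5, 0, 0, 0, 0],
    [-24.5, -5, 0, 0, 0, 0],
  ],
)

```text
clock: 6.9
tcp_pos: [0.6017, -0.0174, 0.1129]
orientation: [-0.218, -0.673, -0.216, 0.673]
wrist_force: [2.3, -6.8, -1.4]
finger_gap: 0.0149
```

Run:
```python
from h import *
p,M,s=cur();print(s["clock"],p,s["finger_gap"],s["wrist_force"],s["ft_torque"],w2b(p,B))
S=viewer.read_camera("side");W=viewer.read_camera("wrist")
cv2.imwrite("pics/c.png",np.hstack([cv2.resize(S["frame"][130:300,230:400],(400,400)),cv2.resize(W["frame"][:,70:490],(400,400))]))
p0=np.array([.6041,-.0205,.088]);M0=M_yaw(-54.2)
off=p0-b2w(knob(.22),B)[0]; yo=-54.2-yawb(.22)
def wp(b,l): return (*(b2w(knob(b,l),B)[0]+off),yawb(b)+yo)
a=wp(.22,.42)
rows(np.array(a[:3]),M0,[wp(.22+.06*i,.42) for i in range(1,11)])
a=wp(.82,.42);print()
rows(np.array(a[:3]),M_yaw(a[3]),[wp(.82+.076*i,.42) for i in range(1,11)])
```

```text
6.9 [ 0.60173814 -0.01738537  0.11285408] 0.01490479278290801 [ 2.32003681 -6.79462367 -1.38557856] [-1.56985372 -0.52687377 -0.03000473] [[-50.07772107 -74.84199113 112.85407964]]
[0.0, -1.0, 2.2, -3.4, 0.0, 0.0]
[0.0, -2.6, 4.0, -6.9, 0.0, 0.0]
[0.0, -4.9, 5.4, -10.3, 0.0, 0.0]
[0.0, -7.8, 6.6, -13.8, 0.0, 0.0]
[0.0, -11.3, 7.3, -17.2, 0.0, 0.0]
[0.0, -15.4, 7.7, -20.6, 0.0, 0.0]
[0.0, -20.1, 7.8, -24.1, 0.0, 0.0]
[0.0, -25.3, 7.5, -27.5, 0.0, 0.0]
[0.0, -31.1, 6.8, -30.9, 0.0, 0.0]
[0.0, -37.5, 5.8, -34.4, 0.0, 0.0]

[0.0, -6.2, -6.4, -4.4, 0.0, 0.0]
[0.0, -12.7, -13.7, -8.7, 0.0, 0.0]
[0.0, -19.5, -21.9, -13.1, 0.0, 0.0]
[0.0, -26.5, -30.8, -17.4, 0.0, 0.0]
[0.0, -33.8, -40.5, -21.8, 0.0, 0.0]
[0.0, -41.1, -50.9, -26.1, 0.0, 0.0]
[0.0, -48.6, -61.9, -30.5, 0.0, 0.0]
[0.0, -56.2, -73.5, -34.8, 0.0, 0.0]
[0.0, -63.8, -85.6, -39.2, 0.0, 0.0]
[0.0, -71.3, -98.1, -43.5, 0.0, 0.0]
```

View pics/c.png

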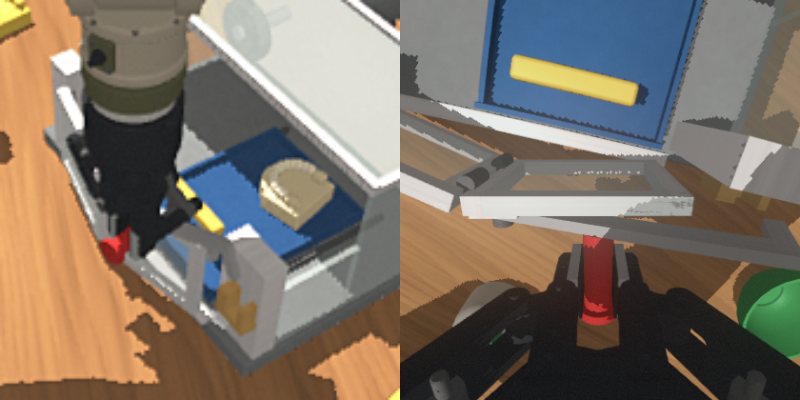

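Request:
send_rows(
  plan=[
    [0, -1, 2, -3.4, 0, 0],
    [0, -2.6, 4, -6.9, 0, 0],
    [0, -5, 5.4, -10.3, 0, 0],
    [0, -8, 6.6, -13.8, 0, 0],
    [0, -11.3, 7.3, -17.2, 0, 0],
    [0, -15.5, 7.7, -20.6, 0, 0],
    [0, -20, 7.8, -24, 0, 0],
    [0, -25.3, 7.5, -27.5, 0, 0],
    [0, -31, 6.8, -31, 0, 0],
    [0, -37.5, 6, -34.4, 0, 0],
  ],
)

```text
clock: 8.25
tcp_pos: [0.5754, 0.0117, 0.1127]
orientation: [0.408, 0.579, 0.408, -0.577]
wrist_force: [3.8, 0.1, -3.1]
finger_gap: 0.015
```

Run:
```python
from h import *
p,M,s=cur();print(s["clock"],p,s["finger_gap"],s["wrist_force"],s["ft_torque"],w2b(p,B),knob(.82,.42),s["joint_pos"])
S=viewer.read_camera("side");W=viewer.read_camera("wrist")
cv2.imwrite("pics/d.png",np.hstack([cv2.resize(S["frame"][130:300,230:400],(400,400)),cv2.resize(W["frame"][:,70:490],(400,400))]))
```

```text
8.25 [0.57537042 0.01174434 0.11271123] 0.014969817829614434 [ 3.8113032   0.11206066 -3.05520236] [-0.17862406 -1.05329525  0.22028713] [[-63.02639494 -37.74577642 112.71123436]] [-64.00309016 -38.72141453 129.46562718] [-1.19809728e-01  3.73418476e-01 -1.65811746e-01  1.02986354e+00
  1.43345962e-03  1.79313268e+00]
```

View pics/d.png

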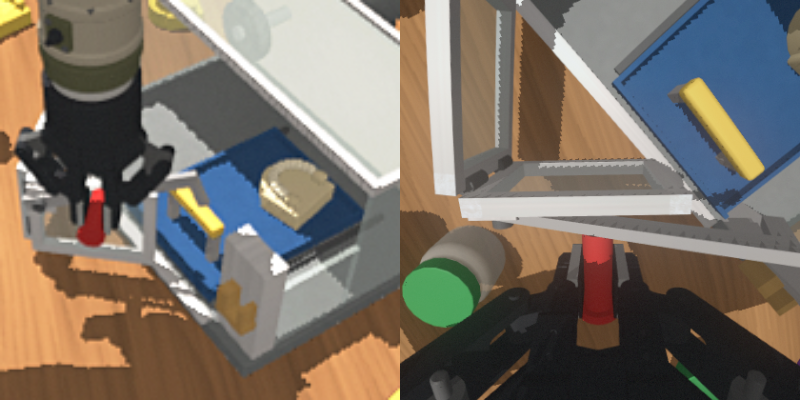

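Run:
```python
from h import *
p0=np.array([.6041,-.0205,.088])
off=p0-b2w(knob(.22),B)[0]; yo=-54.2-yawb(.22)
def wp(b,l): return (*(b2w(knob(b,l),B)[0]+off),yawb(b)+yo)
a=wp(.82,.42)
rows(np.array(a[:3]),M_yaw(a[3]),[wp(.82+.073*i,.42) for i in range(1,11)])
a=wp(1.55,.42);print()
rows(np.array(a[:3]),M_yaw(a[3]),[wp(1.57,.42),wp(1.57,.3),wp(1.57,.2),wp(1.57,.1),wp(1.57,0)])
```

```text
[0.0, -5.9, -6.2, -4.2, 0.0, 0.0]
[0.0, -12.2, -13.1, -8.4, 0.0, 0.0]
[0.0, -18.7, -20.9, -12.5, 0.0, 0.0]
[0.0, -25.4, -29.4, -16.7, 0.0, 0.0]
[0.0, -32.3, -38.6, -20.9, 0.0, 0.0]
[0.0, -39.4, -48.4, -25.1, 0.0, 0.0]
[0.0, -46.5, -58.8, -29.3, 0.0, 0.0]
[0.0, -53.8, -69.8, -33.5, 0.0, 0.0]
[0.0, -61.1, -81.2, -37.6, 0.0, 0.0]
[0.0, -68.4, -93.1, -41.8, 0.0, 0.0]

[0.0, 0.7, -3.8, -1.1, 0.0, 0.0]
[6.7, 3.3, -3.8, -1.1, 0.0, 0.0]
[12.5, 4.7, -3.9, -1.1, 0.0, 0.0]
[18.5, 5.6, -3.9, -1.1, 0.0, 0.0]
[24.5, 5.9, -3.9, -1.1, 0.0, 0.0]
```

Request:
send_rows(
  plan=[
    [0, -6, -6, -4.2, 0, 0],
    [0, -12, -13, -8.4, 0, 0],
    [0, -18.7, -21, -12.5, 0, 0],
    [0, -25.4, -29.4, -16.7, 0, 0],
    [0, -32.3, -38.6, -21, 0, 0],
    [0, -39.4, -48.4, -25, 0, 0],
    [0, -46.5, -58.8, -29.3, 0, 0],
    [0, -53.8, -69.8, -33.5, 0, 0],
    [0, -61, -81, -37.6, 0, 0],
    [0, -68.4, -93, -41.8, 0, 0],
  ],
)

```text
clock: 9.6
tcp_pos: [0.5443, 0.1222, 0.1135]
orientation: [0.588, 0.396, 0.585, -0.394]
wrist_force: [13.6, -20.8, -3.9]
finger_gap: 0.0152
```

Run:
```python
from h import *
p,M,s=cur();print(s["clock"],p,s["finger_gap"],s["wrist_force"],s["ft_torque"],w2b(p,B),knob(1.55,.42),s["joint_pos"])
T=viewer.read_camera("top");S=viewer.read_camera("side");W=viewer.read_camera("wrist")
cv2.imwrite("pics/e.png",np.hstack([cv2.resize(S["frame"][130:300,210:380],(400,400)),cv2.resize(W["frame"][:,70:490],(400,400))]))
```

```text
9.6 [0.54432261 0.12220474 0.11354715] 0.015211420378554824 [ 13.57324659 -20.80921418  -3.90308726] [-4.59159698 -3.08794188 -0.15511682] [[-48.62653877  76.08791866 113.54715092]] [-51.03559848  76.06209604 129.46562718] [ 7.70022587e-02  3.38488839e-01 -2.15211690e-01  1.01168206e+00
 -1.00064038e-04  1.26241286e+00]
```

View pics/e.png

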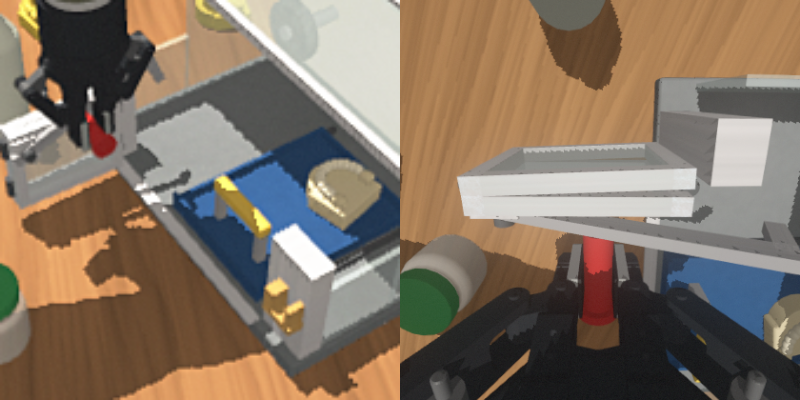

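Request:
send_rows(
  plan=[
    [4, 1.8, 0, 0, 0, 0],
    [8, 3, 0, 0, 0, 0],
    [12, 4, 0, 0, 0, 0],
    [16, 4.7, 0, 0, 0, 0],
    [20, 5.1, 0, 0, 0, 0],
    [23, 5.3, 0, 0, 0, 0],
    [23, 5.3, 0.5, 0, 0, 0],
    [23, 5.3, 1, 0, 0, 0],
    [23, 5.3, 2, 0, 0, 0],
    [23, 5.3, 2, 0, 0, 0],
  ],
)

```text
clock: 11.0
tcp_pos: [0.5484, 0.1225, 0.0906]
orientation: [0.587, 0.396, 0.586, -0.395]
wrist_force: [5.4, 1.8, 2.5]
finger_gap: 0.0146
```

Request:
send_rows(
  plan=[
    [0, 0, 0, 0, 0, 0],
    [0, 0, 0, 0, 0, 0],
    [0, 0, 0, 0, 0, 0],
    [0, 0, 0, 0, 0, 0],
    [0, 0, 0, 0, 0, 0],
    [-15, 0, 0, 0, 0, 0],
    [-45, 0, 0, 0, 0, 0],
    [-80, 0, 0, 0, 0, 0],
    [-100, 0, 0, 0, 0, 0],
    [-100, 0, 0, 0, 0, 0],
  ],
  claw=50,
)

```text
clock: 12.25
tcp_pos: [0.5488, 0.1219, 0.1926]
orientation: [0.588, 0.396, 0.585, -0.394]
wrist_force: [1.1, -0.0, 0.7]
finger_gap: 0.0501
```

Run:
```python
from h import *
p,M,s=cur();print(s["clock"],p,s["finger_gap"],s["wrist_force"],w2b(p,B),np.degrees(np.arctan2(M[1,1],M[0,1])))
T=viewer.read_camera("top");S=viewer.read_camera("side");W=viewer.read_camera("wrist")
cv2.imwrite("pics/f.png",np.hstack([cv2.resize(S["frame"][130:300,210:380],(400,400)),cv2.resize(W["frame"][:,70:490],(400,400))]))
def hd(r,box):
    x0,y0,x1,y1=box;h=cv2.cvtColor(r["frame"],cv2.COLOR_BGR2HSV);m=np.zeros(h.shape[:2],'uint8');q=(h[...,0]>20)&(h[...,0]<32)&(h[...,1]>150)&(h[...,2]>90);m[y0:y1,x0:x1]=q[y0:y1,x0:x1]
    n,l,st,c=cv2.connectedComponentsWithStats(m);i=1+np.argmax(st[1:,4]);return st[i],c[i]
for r,bx in((T,(260,160,330,210)),(S,(290,195,340,240)),(W,(300,150,560,420))):
    a=hd(r,bx);P=onz(r,a[1],.080);print(a,P,w2b(P,B))
H=b2w((43,-38,75),B)[0]
print(H)
for y in(np.degrees(B[2]),):
  rows(p,M,[(*H[:2],.20,y),(*H[:2],.060,y)])
```

```text
12.25 [0.54878363 0.12194537 0.19261667] 0.050095643083352265 [ 1.06997462 -0.00973489  0.71707642] [[-44.61835108  74.11246674 192.61666571]] 22.01715153397936
(array([294, 175,  14,  10,  65], dtype=int32), array([300.53846154, 179.41538462])) [0.68261901 0.03365159 0.08      ] [[ 44.29069751 -59.31496902  80.        ]]
(array([301, 207,  24,  24, 177], dtype=int32), array([313.40677966, 218.61016949])) [0.67460531 0.0437936  0.08      ] [[ 40.85704868 -46.85343458  80.        ]]Traceback (most recent call last):
  File "<stdin>", line 9, in <module>
  File "<stdin>", line 7, in hd
    return _wrapfunc(a, 'argmax', axis=axis, out=out, **kwds)
    return bound(*args, **kwds)
ValueError: attempt to get argmax of an empty sequence
```

View pics/f.png

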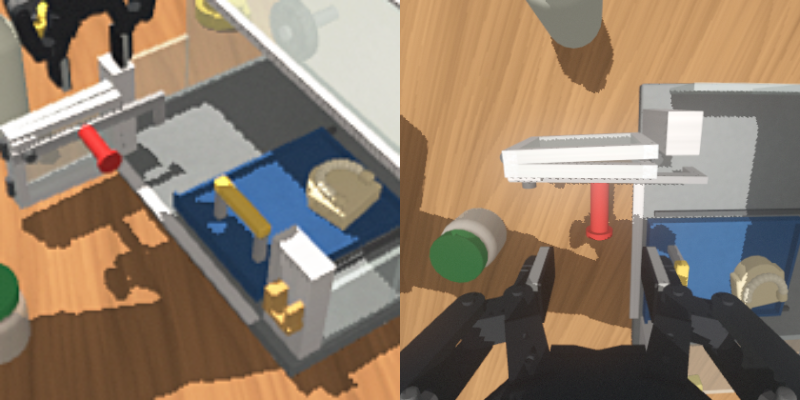

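Run:
```python
from h import *
p,M,s=cur()
H=b2w((43,-39,75),B)[0];print(H)
y=np.degrees(B[2]);rows(p,M,[(*H[:2],.20,y),(*H[:2],.13,y),(*H[:2],.060,y)])
```

```text
[0.67352214 0.05186178 0.075     ]
[-11.0, 91.3, 112.3, -0.9, -0.0, 0.1]
[59.0, 91.4, 112.3, -0.9, -0.0, 0.1]
[129.0, 91.4, 112.4, -0.9, -0.0, 0.1]
```

Request:
send_rows(
  plan=[
    [-8, 8, 10, 0, 0, 0],
    [-10, 25, 30, -0.9, 0, 0],
    [-10, 45, 55, -0.9, 0, 0],
    [-10, 65, 80, -0.9, 0, 0],
    [-10, 82, 100, -0.9, 0, 0],
    [-5, 90, 111, -0.9, 0, 0],
    [15, 91, 112, -0.9, 0, 0],
    [40, 91, 112, -0.9, 0, 0],
    [60, 91, 112, -0.9, 0, 0],
    [60, 91, 112, -0.9, 0, 0],
  ],
  claw=38,
)

```text
clock: 13.65
tcp_pos: [0.6711, 0.0524, 0.1268]
orientation: [0.588, 0.39, 0.591, -0.392]
wrist_force: [-0.4, 0.3, 0.5]
finger_gap: 0.0382
```

Run:
```python
from h import *
S=viewer.read_camera("side");W=viewer.read_camera("wrist")
p,M,s=cur();print(s["clock"],p,s["finger_gap"],s["wrist_force"],w2b(p,B))
cv2.imwrite("pics/g.png",np.hstack([cv2.resize(S["frame"][130:300,210:380],(400,400)),cv2.resize(W["frame"][:,70:490],(400,400))]))
h=cv2.cvtColor(W["frame"],cv2.COLOR_BGR2HSV);m=((h[...,0]>20)&(h[...,0]<32)&(h[...,1]>150)&(h[...,2]>90)).astype('uint8')
n,l,st,c=cv2.connectedComponentsWithStats(m);i=1+np.argmax(st[1:,4]);print(st[i],c[i],w2b(onz(W,c[i],.080),B))
u=proj(W,b2w([(45-2,-40-38,82),(43,-2,82)],B));print(u)
```

```text
13.75 [0.67315352 0.05232164 0.12970132] 0.03802916856802419 [-0.55414045 -0.4889476  -0.32667174] [[ 42.8394582  -38.43291617 129.70132064]]
[271 258  17  25 285] [279.04561404 271.30175439] [[ 42.98524675 -67.95674727  80.        ]]
[[279.02893414 284.25001514]
 [279.36804876 186.5992531 ]]
```

View pics/g.png

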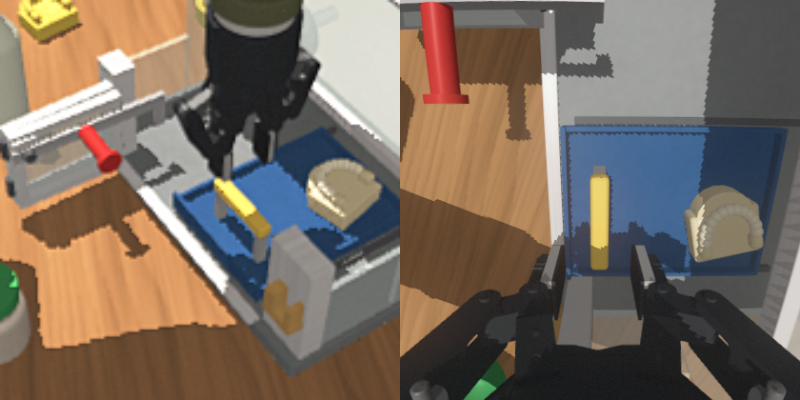

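Request:
send_rows(
  plan=[
    [15, 0, 0, 0, 0, 0],
    [35, 0, 0, 0, 0, 0],
    [55, 0, 0, 0, 0, 0],
    [65, 0, 0, 0, 0, 0],
    [68, 0, 0, 0, 0, 0],
    [68, 0, 0, 0, 0, 0],
    [68, 0, 0, 0, 0, 0],
    [68, 0, 0, 0, 0, 0],
    [68, 0, 0, 0, 0, 0],
    [68, 0, 0, 0, 0, 0],
  ],
)

```text
clock: 15.0
tcp_pos: [0.6737, 0.0521, 0.0619]
orientation: [0.589, 0.391, 0.589, -0.391]
wrist_force: [-0.5, -0.4, -0.3]
finger_gap: 0.038
```

Request:
send_rows(
  plan=[
    [0, 0, 0, 0, 0, 0],
    [0, 0, 0, 0, 0, 0],
    [0, 0, 0, 0, 0, 0],
    [0, 0, 0, 0, 0, 0],
    [0, 0, 0, 0, 0, 0],
    [0, 0, 0, 0, 0, 0],
    [0, 0, 0, 0, 0, 0],
    [0, 0, 0, 0, 0, 0],
    [0, 0, 0, 0, 0, 0],
    [0, 0, 0, 0, 0, 0],
  ],
  claw=0,
  newtons=30,
)

```text
clock: 16.25
tcp_pos: [0.6736, 0.0521, 0.0619]
orientation: [0.589, 0.391, 0.589, -0.391]
wrist_force: [-0.4, -0.2, 1.8]
finger_gap: 0.0135
```

Run:
```python
from h import *
S=viewer.read_camera("side");W=viewer.read_camera("wrist")
p,M,s=cur();print(s["clock"],p,s["finger_gap"],s["wrist_force"],w2b(p,B),np.degrees(np.arctan2(M[1,1],M[0,1])),np.degrees(B[2]))
cv2.imwrite("pics/i.png",np.hstack([cv2.resize(S["frame"][130:300,210:380],(400,400)),cv2.resize(W["frame"][:,70:490],(400,400))]))
e=b2w([(43-140,-39,60)],B)[0]-b2w([(43,-39,60)],B)[0]; print(M.T@e*1000)
```

```text
16.35 [0.67363304 0.05210118 0.06191306] 0.013306662434464723 [-0.49025981  0.76063456  2.28740783] [[ 43.19534251 -38.82264951  61.91306161]] 22.917908964668623 22.90898782151484
[-2.51001738e-02 -1.39999996e+02 -2.17986000e-02]
```

View pics/i.png

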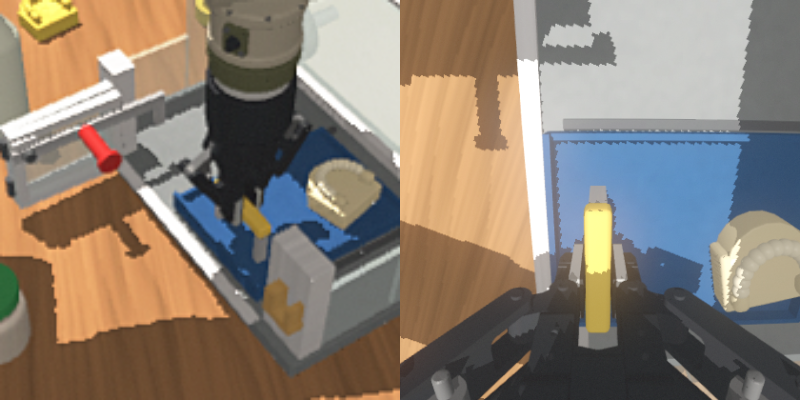

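Request:
send_rows(
  plan=[
    [0, -2, 0, 0, 0, 0],
    [0, -6, 0, 0, 0, 0],
    [0, -12, 0, 0, 0, 0],
    [0, -19, 0, 0, 0, 0],
    [0, -26, 0, 0, 0, 0],
    [0, -33, 0, 0, 0, 0],
    [0, -40, 0, 0, 0, 0],
    [0, -47, 0, 0, 0, 0],
    [0, -54, 0, 0, 0, 0],
    [0, -60, 0, 0, 0, 0],
  ],
)

```text
clock: 17.6
tcp_pos: [0.6179, 0.0286, 0.0619]
orientation: [0.589, 0.391, 0.589, -0.391]
wrist_force: [0.8, 2.0, 3.0]
finger_gap: 0.0131
```

Request:
send_rows(
  plan=[
    [0, -6, 0, 0, 0, 0],
    [0, -13, 0, 0, 0, 0],
    [0, -21, 0, 0, 0, 0],
    [0, -29, 0, 0, 0, 0],
    [0, -37, 0, 0, 0, 0],
    [0, -45, 0, 0, 0, 0],
    [0, -53, 0, 0, 0, 0],
    [0, -60, 0, 0, 0, 0],
    [0, -66, 0, 0, 0, 0],
    [0, -70, 0, 0, 0, 0],
  ],
)

```text
clock: 18.85
tcp_pos: [0.5535, 0.0014, 0.0619]
orientation: [0.589, 0.391, 0.589, -0.391]
wrist_force: [0.7, 2.6, 4.9]
finger_gap: 0.0136
```

Run:
```python
from h import *
S=viewer.read_camera("side");W=viewer.read_camera("wrist")
p,M,s=cur();print(s["clock"],p,s["finger_gap"],s["wrist_force"],w2b(p,B))
cv2.imwrite("pics/j.png",np.hstack([cv2.resize(S["frame"][130:330,180:380],(400,400)),cv2.resize(W["frame"][:,70:490],(400,400))]))
```

```text
18.95 [0.55308795 0.00122592 0.06184711] 0.01333581343350348 [-1.34353183  1.1558902   6.52741681] [[-87.64581322 -38.76069213  61.84710569]]
```

View pics/j.png

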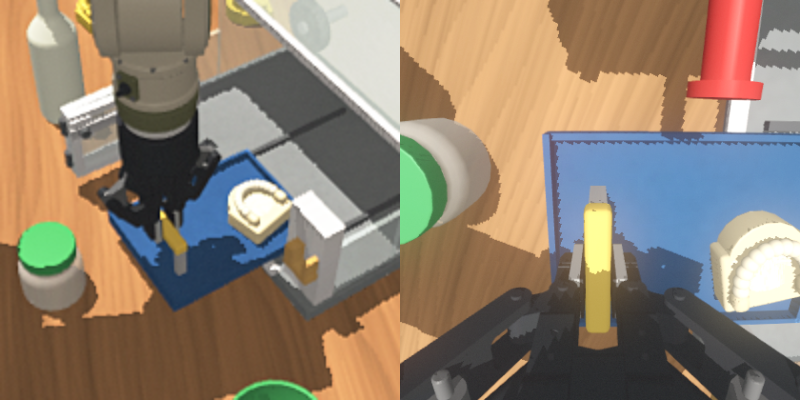

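Request:
send_rows(
  plan=[
    [0, -1, 0, 0, 0, 0],
    [0, -2, 0, 0, 0, 0],
    [0, -3, 0, 0, 0, 0],
    [0, -4.5, 0, 0, 0, 0],
    [0, -6, 0, 0, 0, 0],
    [0, -7, 0, 0, 0, 0],
    [0, -8, 0, 0, 0, 0],
    [0, -9, 0, 0, 0, 0],
    [0, -10, 0, 0, 0, 0],
    [0, -10, 0, 0, 0, 0],
  ],
)

```text
clock: 20.2
tcp_pos: [0.5474, -0.0012, 0.0619]
orientation: [0.591, 0.392, 0.589, -0.389]
wrist_force: [8.3, 7.7, -1.8]
finger_gap: 0.0133
```

Run:
```python
from h import *
p,M,s=cur();print(s["clock"],p,s["finger_gap"],s["wrist_force"],M.T@s["wrist_force"],w2b(p,B))
```

```text
20.2 [ 0.54744899 -0.0011557   0.06187576] 0.013346594836931125 [ 8.30263206  7.68970794 -1.84794459] [ 1.91350683 10.63457387 -3.83725641] [[-93.76708144 -38.75939438  61.87575647]]
```

Request:
send_rows(
  plan=[
    [0, -1, 0, 0, 0, 0],
    [0, -2, 0, 0, 0, 0],
    [0, -3, 0, 0, 0, 0],
    [0, -3, 0, 0, 0, 0],
    [0, -3, 0, 0, 0, 0],
    [0, -3, 0, 0, 0, 0],
    [0, -3, 0, 0, 0, 0],
    [0, -3, 0, 0, 0, 0],
    [0, -3, 0, 0, 0, 0],
    [0, -3, 0, 0, 0, 0],
  ],
)

```text
clock: 21.45
tcp_pos: [0.5474, -0.0012, 0.062]
orientation: [0.592, 0.394, 0.588, -0.387]
wrist_force: [15.3, 11.2, -8.1]
finger_gap: 0.013
```

Request:
send_rows(
  plan=[
    [0, 2, 0, 0, 0, 0],
    [0, 4, 0, 0, 0, 0],
    [0, 5.5, 0, 0, 0, 0],
    [0, 5.5, 0, 0, 0, 0],
    [0, 5.5, 0, 0, 0, 0],
    [0, 5.5, 0, 0, 0, 0],
    [0, 5.5, 0, 0, 0, 0],
    [0, 5.5, 0, 0, 0, 0],
    [0, 5.5, 0, 0, 0, 0],
    [0, 5.5, 0, 0, 0, 0],
  ],
)

```text
clock: 22.7
tcp_pos: [0.5475, -0.0011, 0.0619]
orientation: [0.59, 0.391, 0.589, -0.39]
wrist_force: [3.2, 4.5, 2.9]
finger_gap: 0.0133
```

Run:
```python
from h import *
p,M,s=cur();print(s["clock"],p,s["finger_gap"],s["wrist_force"],M.T@s["wrist_force"],w2b(p,B))
```

```text
22.7 [ 0.54748434 -0.00114372  0.06187163] 0.013318349608674453 [3.16944402 4.48261897 2.85313238] [-2.84542964  4.66945699 -2.89470451] [[-93.72986195 -38.76211188  61.87163165]]
```

Request:
send_rows(
  plan=[
    [0, 0, 0, 0, 0, 0],
    [0, 0, 0, 0, 0, 0],
    [0, 0, 0, 0, 0, 0],
    [0, 0, 0, 0, 0, 0],
    [0, 0, 0, 0, 0, 0],
    [-15, 0, 0, 0, 0, 0],
    [-45, 0, 0, 0, 0, 0],
    [-85, 0, 0, 0, 0, 0],
    [-130, 0, 0, 0, 0, 0],
    [-170, 0, 0, 0, 0, 0],
  ],
  claw=38,
)

```text
clock: 23.95
tcp_pos: [0.5471, -0.0015, 0.2348]
orientation: [0.59, 0.391, 0.589, -0.39]
wrist_force: [0.3, 0.3, -0.2]
finger_gap: 0.038
```

Run:
```python
from h import *
T=viewer.read_camera("top");S=viewer.read_camera("side");W=viewer.read_camera("wrist")
p,M,s=cur();print(s["clock"],p,s["finger_gap"],s["wrist_force"],w2b(p,B))
cv2.imwrite("pics/k.png",np.hstack([S["frame"][90:370,170:450],W["frame"][:280,140:420]]))
cv2.imwrite("pics/k2.png",T["frame"])
```

```text
24.1 [ 0.5486564  -0.00162589  0.23560481] 0.03790016487257373 [-0.87331106 -0.30798404 -0.95460629] [[-92.83793384 -39.66249631 235.60480502]]
```

View pics/k.png

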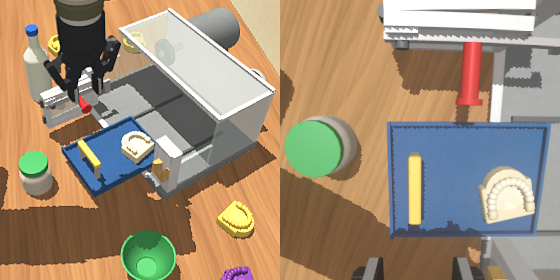

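View pics/k2.png

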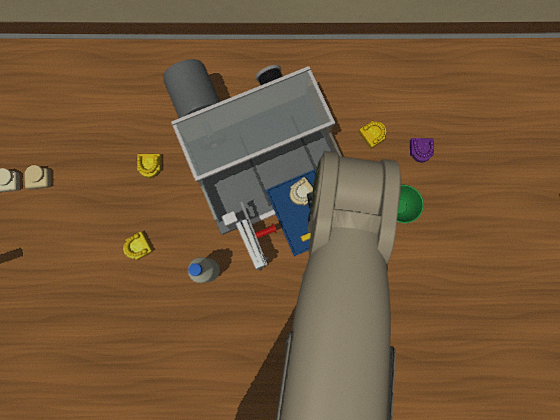

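Run:
```python
from h import *
print(w2b([(.5484,.1225,.09),(.5443,.1222,.11)],B))
t=cv2.imread("pics/k2.png")[190:280,205:285]
w=viewer.read_camera("wrist")["frame"][0:70,230:480]
cv2.imwrite("pics/l.png",cv2.resize(t,None,fx=6,fy=6,interpolation=cv2.INTER_CUBIC))
cv2.imwrite("pics/l2.png",cv2.resize(w,None,fx=3.2,fy=3.2,interpolation=cv2.INTER_CUBIC))
```

```text
[[-44.75582243  74.77269006  90.        ]
 [-48.64921281  76.09235339 110.        ]]
```

View pics/l.png

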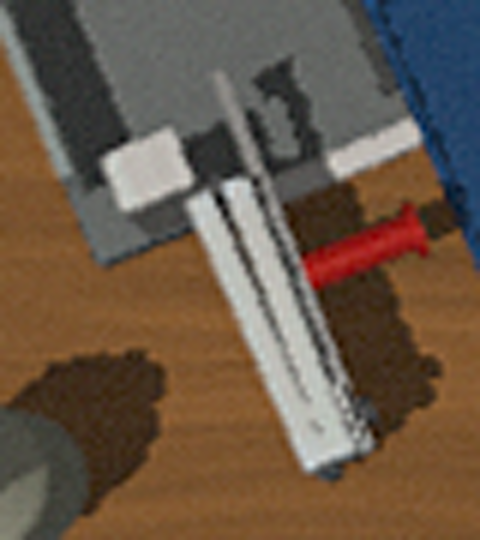

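View pics/l2.png

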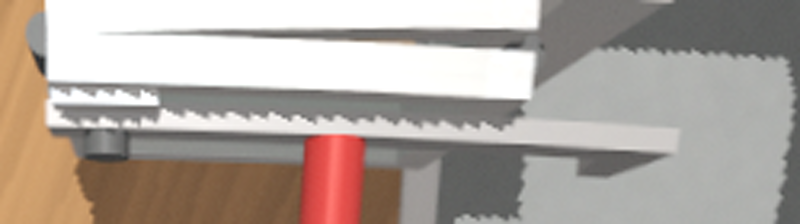

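Run:
```python
from h import *
a=cv2.imread("pics/side0.png");b=viewer.read_camera("side")["frame"]
for nm,(x0,y0,x1,y1) in dict(jar=(185,238,228,288),bowl=(288,318,350,378)).items():
    c=[]
    for f in(a,b):
        h=cv2.cvtColor(f[y0:y1,x0:x1],cv2.COLOR_BGR2HSV);m=(h[...,0]>50)&(h[...,0]<85)&(h[...,1]>120);c.append(np.argwhere(m).mean(0).round(1))
    print(nm,c)
c=[]
for f in(a,b):
    h=cv2.cvtColor(f[110:130,190:215],cv2.COLOR_BGR2HSV);m=(h[...,0]>100)&(h[...,0]<130)&(h[...,1]>150);c.append(np.argwhere(m).mean(0).round(1))
print("cap",c); print(get_state()["clock"],get_state()["wrist_force"]); job.hand_in()
```

```text
jar [array([15.8, 18.1]), array([15.8, 18.2])]
bowl [array([28.8, 30. ]), array([28.7, 30.1])]
cap [array([ 9.9, 11.4]), array([ 9.9, 11.4])]
24.2 [ 0.08646011  0.21762686 -0.24936196]
the job is handed in; nothing more can be done
```

I lifted the latch, folded the gate aside, and drew the tray out with the cream cast still standing on it. Everything is let go, and the job was handed in at 24.2 s.

- **Latch and gate:** I gripped the red knob, lifted the bar out of its catch, and swung the gate until it met about 25 N at its stop. I then lowered the bar and released it.
- **Tray:** I pinched the yellow handle and pulled until it stopped moving. Pulling 3 mm further raised the force, but the tray stayed where it was, so it was at its stop. I then opened the fingers and rose clear.
- **Last checks:** The jar, bowl and bottle cap sit within 0.1 px of where they started in the side view. The force on the wrist was near zero at the end.
- **Small disagreements:**
  - The knob came back about 1.3 mm when I eased off the gate, roughly 0.007 rad. I did not push it again.
  - The panels show a gap of about 4.5 mm at the free edge. The stop angle leaves about 5 mm there, so this fits a fully folded gate.
  - The handle stopped at booth x -94, against the -95 expected. That is within the calibration error.

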